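Hook a trapped nut plate out of a slotted pump bed

TASK

A steel nut plate is trapped in the narrow slot of the pump bed on the repair bench: take the hooked pick from its wooden rest, find the hole of the plate's floating insert through the slit with its tip, and gently drag the plate past the spring catch and wholly out of the slot onto the low-rimmed apron. Then put the pick back on its rest the way it stood. Touch the plate only with the pick, never force the pick against the bed or the plate, and leave the other things on the bench where they are.

Things in the scene. Friction and masses are not known exactly. Their poses are not given: they have to be found in the camera images.
- bed: Grey pump bed with a bright steel top, fixed, 150 (x) x 90 (y) x 34 mm high. Origin: bench level under its middle; z up. The slot runs along x at y = 0 with its mouth in the end face at x = -75 mm; inside it is 26 mm wide, floor 14 and ceiling 28 mm above the bench, closed at x = +55 mm. The 6 mm thick top has a slit, 9 mm wide, along y = 0 from the mouth to x = +27.5 mm.
- apron (a point): Middle of the apron's floor in front of the slot mouth (130 mm from the bed's origin towards -x, 14 mm above the bench, level with the slot floor); axes as the bed's. The apron reaches 55 mm either way in x (from the mouth on), 28 mm either way in y; its three open sides have a rim 5 mm high.
- catch_point (a point): Round-nosed spring catch inside the slot, under the top: this point is on the slot line 23 mm inside the mouth, 21 mm above the bench; axes as the bed's. The nose stands 3.5 mm into the slot from its +y wall; it yields sideways, and the plate gets past it with a steady pull of roughly 3 to 10 N along the slot.
- nut_center (a point): Middle of the trapped nut plate, half-way up. Bare steel, 80 (x) x 23 (y) x 11 mm, about 90 g, flat on the slot floor, 1.5 mm play each side; its ends are 40 mm from this point. x points along it into the slot, z up. A window 34 mm long in its top shows a darker floating insert, face 1.5 mm below the top, with a 9 x 9 mm through hole.
- plate_top (a point): Middle of the plate's upper face (25 mm above the bench), same axes. The insert slides stiffly (4 to 5 N) along x between stops, so its hole's centre may stand anywhere up to 11 mm before or behind this point, always on the mid-line; where is not measured: look down the slit or feel for it with the tip. Pulled by its hole, the insert may slip to its stop before the plate follows.
- pick_grip (a point): Hooked pick, about 80 g, standing upright in its rest: the place to grip its upright black handle, 77 mm above the bench. Handle 20 (x) x 18 (y) mm, from 22 mm below to 33 mm above this point. Below it a steel guard 40 (x) x 36 (y) x 5 mm, its underside 27 mm below this point; under that a 6 mm round steel hook: 18 mm forward (x), then straight down (-z).
- pick_tip (a point): Lowest point of the hook's flat-ended, 6 mm round tip: 18 mm ahead (x) of and 57 mm below pick_grip, reaching 24 mm below the level bar of the hook. Same axes.
- rest: Wooden rest, fixed; origin at bench level under the home of pick_grip, x the way the hook points. Base 8 mm high. Two rails along x, 54 mm long, 50 mm high, stand 14 mm apart: the guard lies on them and the hook hangs between. Low fences 5 mm high round the guard leave it 3 mm play each way. Pick home: pick_grip 77 mm above this origin, axes parallel.
- oil: Grey plastic bottle, 54 mm across, 130 mm high, standing; origin under its middle. To be left alone.
- carton: Closed cardboard carton, 100 x 140 x 70 mm high; origin under its middle. To be left alone.
- battery: Black battery pack, 70 x 110 x 57 mm high; origin under its middle. To be left alone.
- wrench: Steel wrench, 160 mm long, lying; origin at its middle. To be left alone.
Things that resemble listed ones, but are neither listed nor needed, are in the scene too. There is more than one size of the rest; the job needs the largest. What is shaped like the part that bears pick_grip but yellow is not meant.

How it is judged (in metres and radians):
On the way, in this order (a step that is already met when the one before it is completed fails the run):
1. the pick's tip is down in the insert's hole, at least 5 mm below the plate's upper face (z of pick_tip in the frame of plate_top between -0.02 and -0.005 m and x of pick_tip in the frame of plate_top between -0.015 and 0.015 m and y of pick_tip in the frame of plate_top between -0.005 and 0.005 m), for 0.1 s.
2. the plate lies wholly out of the slot on the apron (x of nut_center in the frame of bed between -0.16 and -0.117 m and y of nut_center in the frame of bed between -0.028 and 0.028 m and z of nut_center in the frame of bed below 0.03 m), for 0.2 s.
At the end, for the whole second after the job is handed in: The plate lies flat and still on the apron, wholly out of the slot (middle 117 to 160 mm from the bed origin, within 28 mm of the slot line); the pick lies still and upright on its rest, hook forward (grip point within 8 mm along and across, 4 mm in height, axis within 0.12 rad) (all of step 2 and x of pick_grip in the frame of rest between -0.008 and 0.008 m and y of pick_grip in the frame of rest between -0.008 and 0.008 m and z of pick_grip in the frame of rest between 0.073 and 0.081 m and angle between the x axis of pick_grip and the x axis of rest, either way round below 0.12 rad and angle between pick_grip's own z axis and vertical below 0.15 rad and angle between nut_center's own z axis and vertical below 0.1 rad and linear speed of each of nut, pick below 0.01 m/s); the robot touches nothing.
It fails at once if the pick is pressed against the bed with more than 25 N (contact force between pick and bed above 25 N).
It fails at once if the pick loads the plate with more than 25 N (contact force between pick and nut above 25 N).
It fails at once if the fingers or arm touch the plate (contact force between any of the arm, the fingers and nut above 0.5 N).
It fails at once if another thing on the bench is moved by more than 20 mm (distance of any of oil, carton, battery, wrench from where it was at the start of the episode above 0.02 m).
It also fails if it takes over 72 s, if anything falls off the work surface, if the arm or the gripper's body presses on something with over 40 N, if the wrist force passes 120 N, or if a joint passes its speed limit or range.

ROBOT

A 6-joint arm with a two-finger parallel gripper is mounted at the origin on the work surface. World frame = base frame: x ahead of the robot, y to its left, z up, the work surface at z = 0. Lengths are in m, angles in degrees, forces in N, time in s.
With the tool pointing down it reaches from about 0.4 to 0.825 m from the base axis. Payload 7 kg.
Tool frame: the origin (TCP) lies between the finger pads; the fingertips stand 19 mm ahead of it and the grasp point (between the pads) is the TCP (r.finger_overhang is the distance from the TCP to the fingertips, in m); z points along the fingers, y is the direction in which the jaws open and shut (so a half turn about z gives the same grasp; the last joint's range is limited). The gripper opens to 88 mm and grips with 3 to 60 N. Pads are 19 mm wide; open, the fingers measure 130 mm over their backs; the gripper's body (78 mm by 193 mm) begins 47 mm behind the grasp point.
Start: joints at [-58.321, 20.546, 0.682, 0, -70.136, -16.507], TCP at [0.177, -0.651, 0.246] pointing down, gripper open.
Joint ranges: [-176.03, 176.03], [-82.01, 121.73], [-58.28, 71.71], [-173.87, 95.51], [-174.79, -0.11], [-173.66, 173.66]. Speed limits (degrees/s): [136.94, 136.94, 172.46, 180, 180, 180].

INTERFACE

Orientations are given as [roll, pitch, yaw] about the fixed x, y, z axes, in that order (R = Rz(yaw) Ry(pitch) Rx(roll)).
In Python, from plant import r, optics gives the robot as it stands. The module is installed in compiled form; this text tells all that it offers.
- The arm moves only by the tool step_arm, never from a script. Its argument "increments" is a list of rows, each an object of numbers: "tx", "ty", "tz": the shift along the world's x, y, z in mm; "ax", "ay", "az": the turn, a rotation vector about the world's x, y, z in degrees; "claw": the gripper command: -1 is shut, 1 is fully open, values between are in proportion. In form: [{"tx": .., "ty": .., "tz": .., "ax": .., "ay": .., "az": .., "claw": ..}, ...]. A call has 1 to 12 rows; each row shifts and turns the commanded pose from where the row before left it; what a row does not reach is not made up. A row lasts 1/10 s, in which the tool goes at most 50 mm and 8.59 degrees, less where a joint would pass 70% of its speed; a pose out of reach is approached as far as the arm can. A call with a gripper value outside its range is refused whole. The fingers move at their own pace and stop on an object; "newtons" is the grip in N (left out, the last holds). Time passes only in rows, so rows that do not move let the fingers close. It gives the time, the measured TCP pose, the force and the opening at its end, in the units of the state.
- r.get_state(): the state, without advancing time (a new reading comes with each control period).
- optics.capture(name): name is "side" or "top"; returns a dict with "image" (480x640x3 uint8, blue, green, red), "depth" (480x640 float32, m along the optical axis (not along the pixel's ray), 0 where there is no reading), "fx", "fy", "cx", "cy" (pixels), "R" (3x3) and "t" (3): a world point X has camera coordinates R X + t. Camera axes: x right, y down, z forward; pixel columns grow to the right and rows downward; lengths in m; the calibration is good to about 2 mm. A picture is of the moment at which its call begins.
- r.close_job(): hands the job in, once; it reports no verdict.
The state is a dict: "time_s": time; "joints": joint angles; "qd": joint speeds; "joint_torque": joint torques, N m; "tcp_pos": TCP position; "eef_rot": TCP orientation; "contact_force": force on the tool from outside, world axes, zero at the start; "moment": the same for the moment, N m; "gripper_width": finger opening in m.
Only numpy, scipy, OpenCV 4.12 (cv2) and the standard library are available. Lean on these libraries where they do the work, as an engineer would, in place of code of your own. Each camera call takes 0.05 s, during which the arm holds its last target. There are 200 camera calls.

## Working session

There is one attempt and no reset: what is moved stays moved. The work goes in short steps, Python scripts to look and compute and a tool call to move; the robot and the scene stay as the last step left them, time stands still between calls to the robot, and variables do not carry over. Pictures are saved under pics/ and viewed, about 8 in all and at most 12, crops included, and the job is handed in when it is done.

Besides the shell and the picture viewer there is one more tool, called as name(argument=value, ...) on one line, values as JSON. step_arm: Moves the arm, as the interface text tells. Its arguments: {"type":"object","properties":{"increments":{"type":"array","items":{"type":"object","properties":{"tx":{"type":"number"},"ty":{"type":"number"},"tz":{"type":"number"},"ax":{"type":"number"},"ay":{"type":"number"},"az":{"type":"number"},"claw":{"type":"number"}}}},"newtons":{"type":"number"}},"required":["increments"]}

```bash
mkdir -p pics
cat > h.py <<'E'
import numpy as np, cv2
from plant import r, optics
def cap(n,f=None):
    c=optics.capture(n)
    if f: cv2.imwrite('pics/'+f,c['image'])
    return c
def world(c):
    v,u=np.mgrid[0:480,0:640]; d=c['depth']
    P=np.stack([(u-c['cx'])/c['fx']*d,(v-c['cy'])/c['fy']*d,d],-1)
    W=(P-c['t'])@np.array(c['R']); W[d==0]=np.nan
    return W
def onplane(c,u,v,z):
    R=np.array(c['R']);o=-R.T@c['t'];d=R.T@np.array([(u-c['cx'])/c['fx'],(v-c['cy'])/c['fy'],1])
    return o+d*(z-o[2])/d[2]
def proj(c,X):
    p=np.array(c['R'])@X+c['t'];return p[0]/p[2]*c['fx']+c['cx'],p[1]/p[2]*c['fy']+c['cy']
E
python3 - <<'E'
from h import *
for n in('side','top'):
    c=cap(n,n+'0.png'); R=np.array(c['R']);print(n,c['fx'],c['cx'],c['cy'],-R.T@c['t'],R[2])
    np.savez(n+'0.npz',**c)
print(r.get_state())
E
```

```text
side 608.3357475104624 312.82753192404846 242.37368942167222 [-0.364965   -0.93244653  0.81595679] [ 0.6115635  0.6214699 -0.4896583]
top 460.7891824794788 313.6525679365424 239.74834075627066 [ 0.36421301 -0.01781526  1.30629714] [ 0.15223601  0.02772588 -0.9879552 ]
{'time_s': 0.1, 'joints': array([-5.83223268e+01,  2.05861379e+01,  6.38587071e-01, -1.73347542e-02,
       -7.01374462e+01, -1.65044841e+01]), 'qd': array([ 0.00623016, -0.12635232,  0.00179347,  0.10500964,  0.10956802,
       -0.0612073 ]), 'joint_torque': array([-8.33801441e-04, -5.84163952e+01,  2.93750775e+01,  7.01546386e+00,
        1.02236177e-02, -6.33154968e-05]), 'tcp_pos': array([ 0.17650472, -0.65107607,  0.24472779]), 'eef_rot': array([ 1.79913875e+02, -8.52369440e-03, -1.64832706e+02]), 'contact_force': array([ 0.38790502, -1.01007635, -1.50788106]), 'moment': array([-1.14029480e-02, -1.69650630e-02, -9.12423198e-05]), 'gripper_width': 0.08755470093764645}
```

View pics/side0.png

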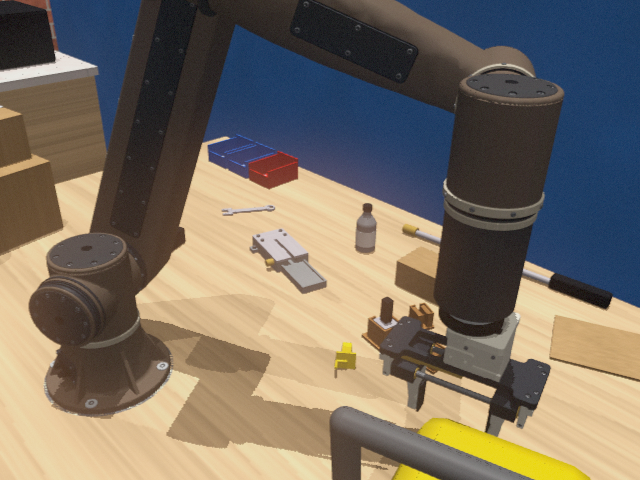

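View pics/top0.png

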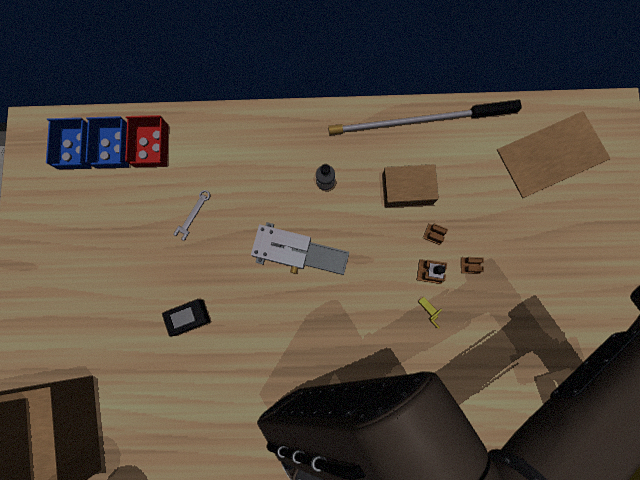

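The side view shows the bed and apron around (290,260) and the pick in its rest at (387,318). In the top view the bed is at (282,246), the apron at (328,259) and the pick at (432,270). The yellow decoy is at (429,312).

Run:
```python
from h import *
c=dict(np.load('top0.npz')); s=dict(np.load('side0.npz'))
W=world(c);S=world(s)
for p in[(282,246),(328,259),(432,270),(437,267),(429,310),(325,178),(410,190),(186,318)]: print(p,W[p[1],p[0]].round(4))
def rect(W,m,name):
    P=W[m].astype(np.float32); 
    if len(P)<5: return print(name,len(P))
    (cx,cy),(a,b),t=cv2.minAreaRect(P[:,:2]); print(name,len(P),'ctr',round(cx,4),round(cy,4),'size',round(a,4),round(b,4),'ang',round(t,2),'zmed',np.median(P[:,2]).round(4))
def near(W,p,rad): return np.hypot(W[...,0]-p[0],W[...,1]-p[1])<rad
b=W[246,282];k=W[270,432];
for nm,V in(('top',W),('side',S)):
    n=near(V,b,.11); rect(V,n&(V[...,2]>.030)&(V[...,2]<.038),nm+' bedtop')
    n=near(V,W[259,328],.09); rect(V,n&(V[...,2]>.009)&(V[...,2]<.022),nm+' apron')
    n=near(V,k,.06); rect(V,n&(V[...,2]>.095)&(V[...,2]<.12),nm+' handle'); rect(V,n&(V[...,2]>.048)&(V[...,2]<.059),nm+' guard');rect(V,n&(V[...,2]>.005)&(V[...,2]<.013),nm+' base')
a=c['image'][200:310,235:365];d=c['image'][215:335,400:500]
t=np.hstack([cv2.resize(a,(400,338),interpolation=3),cv2.resize(d,(400,338)) ])
a=s['image'][215:300,240:340];d=s['image'][280:380,330:450]
t2=np.hstack([cv2.resize(a,(400,262),interpolation=3),cv2.resize(d,(400,262))])
cv2.imwrite('pics/c1.png',np.vstack([t,t2]))
```

```text
(282, 246) [0.5476 0.1088 0.0126]
(328, 259) [ 0.5078 -0.021   0.0118]
(432, 270) [ 0.467  -0.3002  0.058 ]
(437, 267) [ 0.4707 -0.3028  0.105 ]
(429, 310) [ 0.3606 -0.2946  0.0189]
(325, 178) [ 0.7194 -0.0176  0.0961]
(410, 190) [ 0.6868 -0.2499  0.0702]
(186, 318) [0.3509 0.3653 0.0574]Traceback (most recent call last):
  File "<stdin>", line 12, in <module>
  File "<stdin>", line 8, in rect
cv2.error: OpenCV(4.12.0) /io/opencv/modules/imgproc/src/convhull.cpp:143: error: (-215:Assertion failed) total >= 0 && (depth == CV_32F || depth == CV_32S) in function 'convexHull'
```

```bash
cat > m.py <<'E'
from h import *
c=dict(np.load('top0.npz')); s=dict(np.load('side0.npz'))
W=world(c);S=world(s)
def rect(W,m,name):
    P=np.ascontiguousarray(W[m][:,:2]).astype(np.float32).reshape(-1,1,2) 
    if len(P)<5: return print(name,len(P))
    (cx,cy),(a,b),t=cv2.minAreaRect(P); print(name,len(P),'ctr',round(cx,4),round(cy,4),'size',round(a,4),round(b,4),'ang',round(t,2),'zmed',np.median(W[m][:,2]).round(4),'mean',W[m].mean(0).round(4))
def near(W,p,rad): return np.hypot(W[...,0]-p[0],W[...,1]-p[1])<rad
b=W[246,282];k=W[270,432];
for nm,V in(('top',W),('side',S)):
    n=near(V,b,.11); rect(V,n&(V[...,2]>.030)&(V[...,2]<.038),nm+' bedtop')
    n=near(V,W[259,328],.09); rect(V,n&(V[...,2]>.009)&(V[...,2]<.016),nm+' apron')
    n=near(V,k,.06); rect(V,n&(V[...,2]>.100)&(V[...,2]<.12),nm+' handle'); rect(V,n&(V[...,2]>.050)&(V[...,2]<.059),nm+' guard');rect(V,n&(V[...,2]>.005)&(V[...,2]<.013),nm+' base')
print((W[236:256:1,265:312:2,2]*1000).round(0))
a=c['image'][200:310,235:365];d=c['image'][215:335,400:500]
t=np.hstack([cv2.resize(a,(400,338),interpolation=3),cv2.resize(d,(400,338)) ])
a=s['image'][215:300,240:340];d=s['image'][280:380,330:450]
t2=np.hstack([cv2.resize(a,(400,262),interpolation=3),cv2.resize(d,(400,262))])
cv2.imwrite('pics/c1.png',np.vstack([t,t2]))
E
python3 m.py
```

```text
top bedtop 1370 ctr 0.5386 0.1143 size 0.1507 0.1068 ang 74.42 zmed 0.0347 mean [0.5452 0.1116 0.0345]
top apron 564 ctr 0.5061 -0.014 size 0.1652 0.0863 ang 71.31 zmed 0.0137 mean [ 0.5122 -0.0125  0.0135]
top handle 63 ctr 0.4668 -0.311 size 0.0198 0.0178 ang 76.15 zmed 0.1099 mean [ 0.4664 -0.3106  0.1092]
top guard 240 ctr 0.4676 -0.3102 size 0.055 0.0505 ang 80.72 zmed 0.0548 mean [ 0.4665 -0.3075  0.0546]
top base 189 ctr 0.4677 -0.2959 size 0.1145 0.1045 ang 16.43 zmed 0.0079 mean [ 0.4675 -0.2875  0.0081]
side bedtop 972 ctr 0.5363 0.1148 size 0.1625 0.104 ang 72.86 zmed 0.0346 mean [0.5379 0.1098 0.0345]
side apron 529 ctr 0.5133 -0.0054 size 0.144 0.0906 ang 82.0 zmed 0.014 mean [ 0.5059 -0.0091  0.0137]
side handle 93 ctr 0.4609 -0.3111 size 0.0241 0.0201 ang 72.7 zmed 0.1086 mean [ 0.4591 -0.3115  0.1076]
side guard 268 ctr 0.4587 -0.3056 size 0.0589 0.0563 ang 2.11 zmed 0.0551 mean [ 0.4533 -0.3105  0.0549]
side base 104 ctr 0.4333 -0.2889 size 0.0673 0.0244 ang 74.55 zmed 0.0083 mean [ 0.4389 -0.2922  0.0083]
[[36. 35. 34. 42. 35. 34. 36. 32. 34. 37. 34. 33. 30. 33. 35.
[... 1259 characters left out ...]
2. 35. 33. 34. 35. 36. 35. 38. 37. 39. 36. 20. 25. 13. 16. 15. 17.
  30. 35. 34. 27. 17. 13.]
 [33. 34. 32. 33. 37. 33. 34. 36. 38. 36. 36. 35. 36. 29. 17. 15. 16. 17.
  10. 16. 36. 16. 15. 14.]
 [39. 33. 34. 38. 33. 36. 32. 38. 35. 35. 37. 33. 36. 38. 37. 32. 14. 12.
  13. 13. 10. 17. 15. 16.]
 [37. 34. 32. 33. 42. 35. 40. 38. 39. 35. 33. 35. 33. 37. 31. 29. 32. 34.
  16. 16. 20. 17. 15. 17.]
 [39. 34. 37. 33. 34. 35. 36. 37. 38. 33. 32. 35. 37. 33. 36. 35. 35. 34.
  32. 38. 12. 13. 12. 13.]
 [38. 32. 36. 35. 35. 34. 34. 35. 36. 32. 38. 32. 31. 38. 37. 36. 35. 34.
  30. 34. 32. 21. 15. 12.]
 [42. 34. 36. 33. 38. 32. 37. 33. 34. 37. 31. 38. 37. 33. 35. 29. 31. 37.
  34. 33. 44. 14. 17. 13.]]
```

View pics/c1.png

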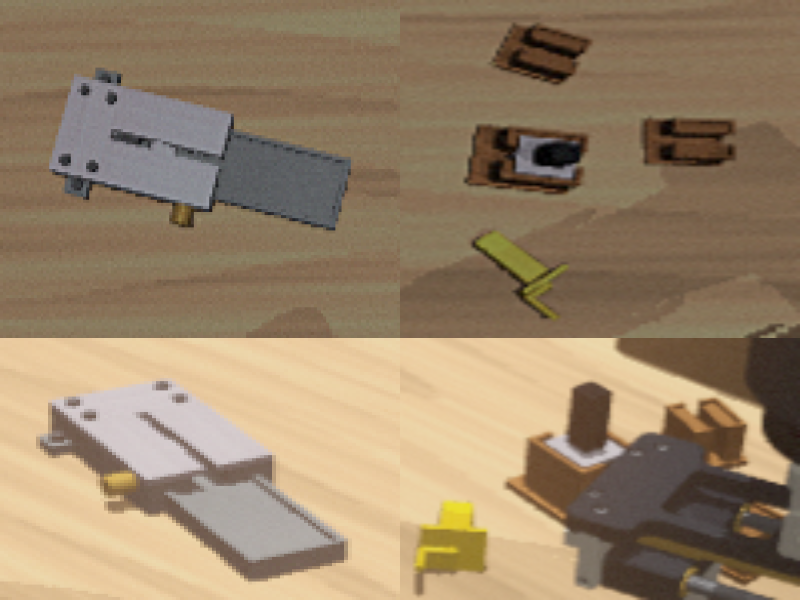

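```bash
cat > m2.py <<'E'
from h import *
from scipy.optimize import least_squares
c=dict(np.load('top0.npz')); s=dict(np.load('side0.npz'))
def seg(c,x0,y0,x1,y1,z,lo,k=8,name=''):
    im=cv2.resize(c['image'][y0:y1,x0:x1],None,fx=k,fy=k,interpolation=cv2.INTER_CUBIC).astype(int)
    m=((im.min(2)>lo)&(im.max(2)-im.min(2)<30)).astype(np.uint8)
    m=cv2.morphologyEx(m,cv2.MORPH_OPEN,np.ones((17,17)))
    m=cv2.morphologyEx(m,cv2.MORPH_CLOSE,np.ones((9,9)))
    ct=max(cv2.findContours(m,0,1)[0],key=cv2.contourArea)[:,0]
    P=np.array([onplane(c,(u+.5)/k-.5+x0,(v+.5)/k-.5+y0,z)[:2] for u,v in ct])*1000
    rc=cv2.minAreaRect(P.astype(np.float32)[:,None]);print(name,np.round(rc[0],1),np.round(rc[1],1),round(rc[2],2))
    return rc
im=c['image'];print(im[250,270],im[235,300],im[262,330],s['image'][250,270],s['image'][275,300])
seg(c,240,215,320,285,.034,115,name='top bed')
seg(s,245,222,315,275,.034,135,name='side bed')
# depth slit profile in bed frame
W=world(c)*1000
for th in (75.,):pass
np.savez('tmp.npz',W=W)
E
python3 m2.py
```

```text
[144 137 136] [145 136 137] [97 95 93] [203 201 212] [166 171 175]
top bed [546.4 112.1] [150.3  90.5] 74.75
side bed [542.5 114.7] [152.1  91.1] 74.89
```

```bash
cat >> m2.py <<'E'
print('---')
for nm,cc,(x0,y0,x1,y1),lo in(('top',c,(415,255,455,290),110),('side',s,(360,290,410,350),150)):
    k=8;im=cv2.resize(cc['image'][y0:y1,x0:x1],None,fx=k,fy=k,interpolation=cv2.INTER_CUBIC).astype(int)
    g=((im.min(2)>lo)&(im.max(2)-im.min(2)<35)).astype(np.uint8)
    g=cv2.morphologyEx(g,cv2.MORPH_OPEN,np.ones((7,7)))
    w=((im[...,2]-im[...,0]>45)&(im[...,2]<(110 if nm=='top' else 140))).astype(np.uint8) if nm=='top' else None
    for n,m,z in(('guard',g,.055),('wood',w,.03)):
        if m is None: continue
        ct=max(cv2.findContours(m,0,1)[0],key=cv2.contourArea)[:,0]
        P=np.array([onplane(cc,(u+.5)/k-.5+x0,(v+.5)/k-.5+y0,z)[:2] for u,v in ct])*1000
        print(nm,n,[np.round(q,1) for q in cv2.minAreaRect(P.astype(np.float32)[:,None])])
    o=cv2.resize(cc['image'][y0:y1,x0:x1],None,fx=8,fy=8,interpolation=cv2.INTER_CUBIC)
    o[cv2.morphologyEx(g,cv2.MORPH_GRADIENT,np.ones((3,3)))>0]=(0,0,255);cv2.imwrite('pics/g_%s.png'%nm,cv2.resize(o,(400,400)))
a=[cv2.imread('pics/g_%s.png'%n) for n in('top','side')];cv2.imwrite('pics/g.png',np.hstack(a))
# slit profile in bed frame, top cam bed estimate
th=np.radians(74.8);ex=np.array([np.cos(th),np.sin(th)]);ey=np.array([-ex[1],ex[0]])
for nm,V,o in(('top',W,(546.4,112.1)),('side',world(s)*1000,(542.5,114.7))):
    D=V[...,:2]-o;X=D@ex;Y=D@ey;m=(abs(Y)<2.6)&(abs(X)<90)
    i=np.argsort(X[m]);print(nm,' '.join('%d:%d'%(a,b) for a,b in zip(X[m][i],V[...,2][m][i])))
E
python3 m2.py|sed -n '/---/,$p'
```

```text
---
top guard [array([ 457. , -309.6]), array([38.7, 16.1]), np.float64(77.4)]
top wood [array([ 469.8, -281.6]), array([28.2, 58.7]), np.float64(80.6)]
side guard [array([ 463.6, -309.2]), array([40.2, 36.2]), np.float64(80.2)]
top -88:11 -87:12 -85:13 -85:13 -83:15 -82:12 -80:13 -79:15 -76:13 -76:16 -74:16 -73:14 -71:12 -71:19 -68:14 -67:12 -65:16 -64:13 -62:14 -62:18 -59:16 -58:12 -56:11 -56:14 -53:12 -53:16 -50:12 -50:13 -48:14 -47:16 -43:7 -41:15 -41:15 -39:16 -38:15 -36:16 -35:13 -33:14 -32:15 -31:24 -30:24 -28:22 -27:23 -25:29 -25:20 -22:27 -22:29 -19:25 -19:27 -16:22 -16:26 -13:30 -13:21 -10:25 -10:28 -7:24 -7:18 -3:15 -2:12 0:10 0:10 1:16 2:14 4:27 4:21 6:23 7:20 11:16 12:24 13:21 15:21 16:24 17:28 19:24 21:27 23:27 24:27 26:26 27:26 29:34 29:33 31:34 33:31 34:35 35:34 37:30 37:34 40:33 41:33 42:37 43:37 46:32 47:28 49:32 50:31 52:32 52:35 55:30 56:28 57:34 57:38 60:34 61:34 63:38 66:38 67:32 69:35 70:34 71:36 73:31 81:3 84:6 84:0 86:5 89:1
side -88:16 -82:13 -79:14 -79:14 -77:14 -74:15 -70:15 -66:14 -65:12 -59:15 -51:31 -51:34 -51:10 -48:36 -47:38 -40:31 -30:33 -30:38 -28:25 -23:26 -17:35 -17:25 -12:35 -5:25 6:35 11:32 12:34 18:32 22:27 28:31 28:27 29:32 30:35 30:32 33:33 38:34 42:33 44:35 46:34 51:37 55:33 59:33 60:36 66:33 67:36 68:32 69:35
```

View pics/g.png

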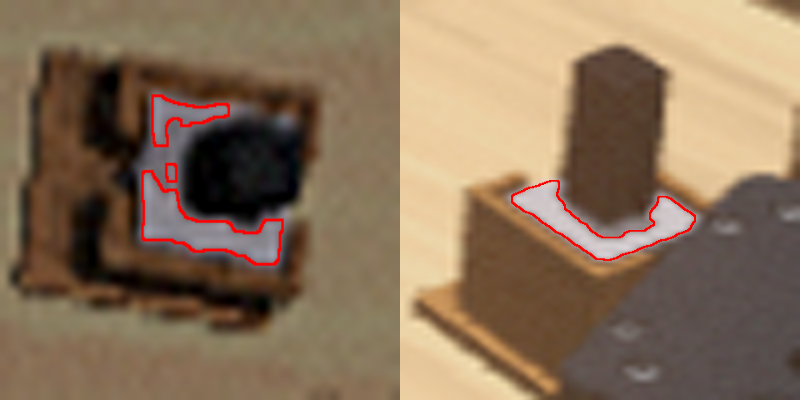

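The top depth profile puts the plate's front end at bed x = -32 and the hole near bed x = -1. The crop shows the guard of the pick seated on its rest, about 40 x 36 mm at 80°. I'll move above the pick.

step_arm(increments=[{"tx":28.8,"ty":34.1,"az":-2.6,"claw":1},{"tx":28.8,"ty":34.1,"az":-2.6},{"tx":28.8,"ty":34.1,"az":-2.6},{"tx":28.8,"ty":34.1,"az":-2.6},{"tx":28.8,"ty":34.1,"az":-2.6},{"tx":28.8,"ty":34.1,"az":-2.6},{"tx":28.8,"ty":34.1,"az":-2.6},{"tx":28.8,"ty":34.1,"az":-2.6},{"tx":28.8,"ty":34.1,"az":-2.6},{"tx":28.8,"ty":34.1,"az":-2.8},{},{}])

```text
$.increments[0]: bad value
```

step_arm(increments=[{"tx":28.8,"ty":34.1,"tz":0,"ax":0,"ay":0,"az":-2.6,"claw":1},{"tx":28.8,"ty":34.1,"tz":0,"ax":0,"ay":0,"az":-2.6,"claw":1},{"tx":28.8,"ty":34.1,"tz":0,"ax":0,"ay":0,"az":-2.6,"claw":1},{"tx":28.8,"ty":34.1,"tz":0,"ax":0,"ay":0,"az":-2.6,"claw":1},{"tx":28.8,"ty":34.1,"tz":0,"ax":0,"ay":0,"az":-2.6,"claw":1},{"tx":28.8,"ty":34.1,"tz":0,"ax":0,"ay":0,"az":-2.6,"claw":1},{"tx":28.8,"ty":34.1,"tz":0,"ax":0,"ay":0,"az":-2.6,"claw":1},{"tx":28.8,"ty":34.1,"tz":0,"ax":0,"ay":0,"az":-2.6,"claw":1},{"tx":28.8,"ty":34.1,"tz":0,"ax":0,"ay":0,"az":-2.6,"claw":1},{"tx":28.8,"ty":34.1,"tz":0,"ax":0,"ay":0,"az":-2.8,"claw":1},{"tx":0,"ty":0,"tz":0,"ax":0,"ay":0,"az":0,"claw":1}])

```text
time_s: 1.2
tcp_pos: [0.4673, -0.3071, 0.2453]
eef_rot: [180.0, 0.0, 169.1]
contact_force: [-0.8, -0.3, 0.4]
gripper_width: 0.0877
```

step_arm(increments=[{"tx":-2,"ty":-3,"tz":-40,"ax":0,"ay":0,"az":0,"claw":1},{"tx":0,"ty":0,"tz":-40,"ax":0,"ay":0,"az":0,"claw":1},{"tx":0,"ty":0,"tz":-40,"ax":0,"ay":0,"az":0,"claw":1},{"tx":0,"ty":0,"tz":-40,"ax":0,"ay":0,"az":0,"claw":1},{"tx":0,"ty":0,"tz":0,"ax":0,"ay":0,"az":0,"claw":1},{"tx":0,"ty":0,"tz":0,"ax":0,"ay":0,"az":0,"claw":-0.5},{"tx":0,"ty":0,"tz":0,"ax":0,"ay":0,"az":0,"claw":-0.5},{"tx":0,"ty":0,"tz":0,"ax":0,"ay":0,"az":0,"claw":-0.5},{"tx":0,"ty":0,"tz":0,"ax":0,"ay":0,"az":0,"claw":-0.5}], newtons=10)

```text
time_s: 2.1
tcp_pos: [0.4635, -0.3138, 0.0873]
eef_rot: [-180.0, 0.2, 169.0]
contact_force: [1.0, 0.6, -0.1]
gripper_width: 0.0611
```

Run:
```python
from h import *
print(r.get_state()['tcp_pos'],r.get_state()['contact_force'],r.get_state()['gripper_width'])
s=cap('side');cv2.imwrite('pics/grip.png',cv2.resize(s['image'][250:390,330:490],(800,600)if 0 else (800,700))[:600])
```

```text
[ 0.46352909 -0.31376361  0.08728666] [ 1.02722581  0.58206527 -0.05828574] 0.061116655039948974
```

View pics/grip.png

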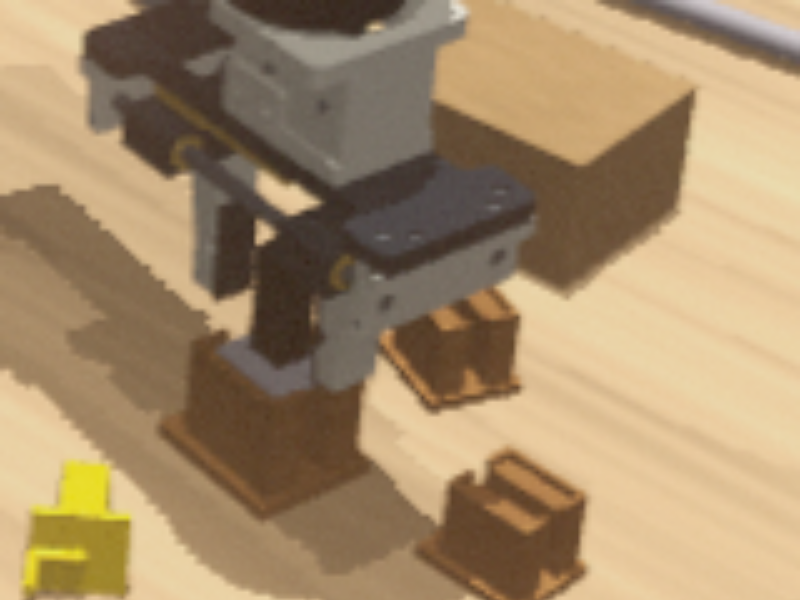

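The side crop shows the handle between the fingers, standing a bit nearer the finger on the -y side. I'll correct by (2,3) mm and close.

step_arm(increments=[{"tx":2,"ty":3,"tz":0,"ax":0,"ay":0,"az":0,"claw":-0.5},{"tx":0,"ty":0,"tz":0,"ax":0,"ay":0,"az":0,"claw":-0.8},{"tx":0,"ty":0,"tz":0,"ax":0,"ay":0,"az":0,"claw":-0.8},{"tx":0,"ty":0,"tz":0,"ax":0,"ay":0,"az":0,"claw":-0.8},{"tx":0,"ty":0,"tz":0,"ax":0,"ay":0,"az":0,"claw":-1},{"tx":0,"ty":0,"tz":0,"ax":0,"ay":0,"az":0,"claw":-1},{"tx":0,"ty":0,"tz":0,"ax":0,"ay":0,"az":0,"claw":-1}])

```text
time_s: 2.85
tcp_pos: [0.4646, -0.3105, 0.0855]
eef_rot: [-180.0, -0.0, 169.0]
contact_force: [0.2, -0.2, 0.2]
gripper_width: 0.0198
```

step_arm(increments=[{"tx":0,"ty":0,"tz":0,"ax":0,"ay":0,"az":0,"claw":-1},{"tx":0,"ty":0,"tz":0,"ax":0,"ay":0,"az":0,"claw":-1},{"tx":0,"ty":0,"tz":10,"ax":0,"ay":0,"az":0,"claw":-1},{"tx":0,"ty":0,"tz":15,"ax":0,"ay":0,"az":0,"claw":-1},{"tx":0,"ty":0,"tz":20,"ax":0,"ay":0,"az":0,"claw":-1},{"tx":0,"ty":0,"tz":20,"ax":0,"ay":0,"az":0,"claw":-1},{"tx":0,"ty":0,"tz":0,"ax":0,"ay":0,"az":0,"claw":-1},{"tx":0,"ty":0,"tz":0,"ax":0,"ay":0,"az":0,"claw":-1}], newtons=60)

```text
time_s: 3.65
tcp_pos: [0.4648, -0.3104, 0.1513]
eef_rot: [180.0, 0.1, 169.0]
contact_force: [-0.5, 0.3, -0.8]
gripper_width: 0.0195
```

Run:
```python
from h import *
print(r.get_state()['tcp_pos'],r.get_state()['contact_force'],r.get_state()['gripper_width'])
s=cap('side');np.savez('lift.npz',**s);print(proj(s,np.array([.468,-.293,.09])),proj(s,np.array([.468,-.328,.09])))
cv2.imwrite('pics/lift.png',cv2.resize(s['image'][230:370,330:490],(685,600),interpolation=3))
```

```text
[ 0.46478441 -0.31040877  0.15128059] [-0.47226301  0.26889637 -0.81903941] 0.019521227298241486
(np.float64(381.8324175023157), np.float64(303.1191344767504)) (np.float64(394.982637230825), np.float64(310.36796690320114))
```

View pics/lift.png

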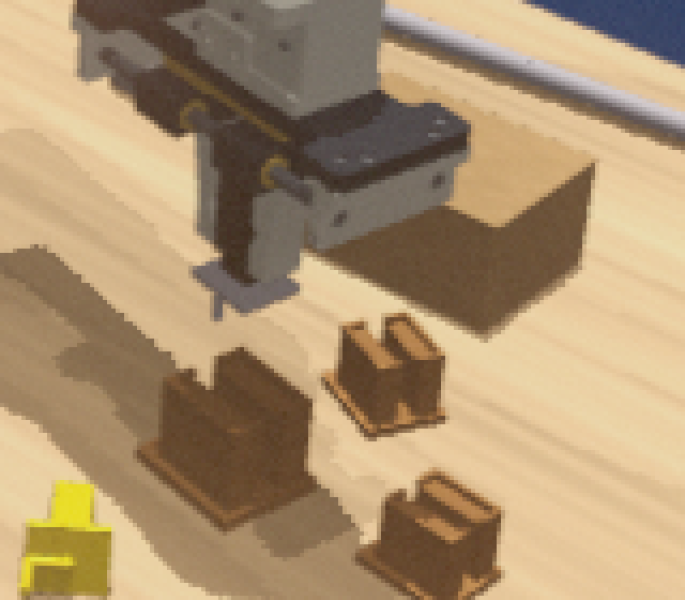

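The lift crop shows the hook pointing left (+y) with the tip at about pixel (381,304.5). My prediction was (381.9,305.3), so the robot and side camera agree to about 1 mm. I'll carry the pick over the slit.

step_arm(increments=[{"tx":7.4,"ty":40.5,"tz":0,"ax":0,"ay":0,"az":-0.4,"claw":-1},{"tx":7.4,"ty":40.5,"tz":0,"ax":0,"ay":0,"az":-0.4,"claw":-1},{"tx":7.4,"ty":40.5,"tz":0,"ax":0,"ay":0,"az":-0.4,"claw":-1},{"tx":7.4,"ty":40.5,"tz":0,"ax":0,"ay":0,"az":-0.4,"claw":-1},{"tx":7.4,"ty":40.5,"tz":0,"ax":0,"ay":0,"az":-0.4,"claw":-1},{"tx":7.4,"ty":40.5,"tz":0,"ax":0,"ay":0,"az":-0.4,"claw":-1},{"tx":7.4,"ty":40.5,"tz":0,"ax":0,"ay":0,"az":-0.4,"claw":-1},{"tx":7.4,"ty":40.5,"tz":0,"ax":0,"ay":0,"az":-0.4,"claw":-1},{"tx":7.4,"ty":40.5,"tz":-10,"ax":0,"ay":0,"az":-0.4,"claw":-1},{"tx":7.4,"ty":40.5,"tz":-21,"ax":0,"ay":0,"az":-0.4,"claw":-1},{"tx":0,"ty":0,"tz":0,"ax":0,"ay":0,"az":0,"claw":-1},{"tx":0,"ty":0,"tz":0,"ax":0,"ay":0,"az":0,"claw":-1}])

```text
time_s: 4.9
tcp_pos: [0.5377, 0.0951, 0.118]
eef_rot: [-179.9, -0.1, 165.1]
contact_force: [-0.1, -0.6, -0.8]
gripper_width: 0.0198
```

Run:
```python
from h import *
st=r.get_state();print(st['tcp_pos'],st['eef_rot'],st['contact_force'],st['gripper_width'])
s=cap('side');np.savez('hov.npz',**s)
cv2.imwrite('pics/hov.png',cv2.resize(s['image'][205:285,235:335],(750,600),interpolation=3))
```

```text
[0.53768287 0.09505502 0.11799579] [-1.79866935e+02 -1.44944352e-01  1.65080399e+02] [-0.14505296 -0.61333264 -0.81985281] 0.01984854823491576
```

View pics/hov.png

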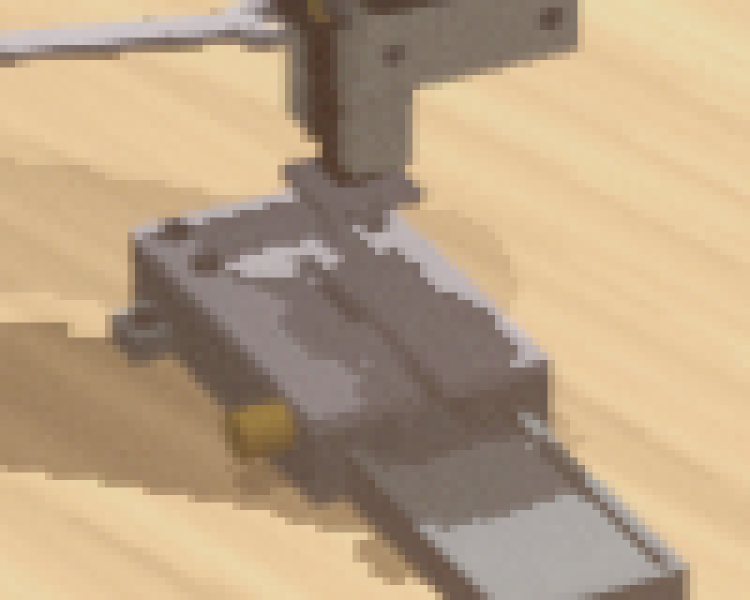

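Run:
```python
from h import *
s=dict(np.load('hov.npz'));s0=dict(np.load('side0.npz'))
th=np.radians(74.8);ex=np.array([np.cos(th),np.sin(th)]);ey=np.array([-ex[1],ex[0]])
x0,y0,k=255,220,12
def crop(c):
    a=c['image'][y0:y0+45,x0:x0+33*1]
    return cv2.convertScaleAbs(cv2.resize(a,None,fx=k,fy=k,interpolation=cv2.INTER_CUBIC),alpha=1.3)
A=crop(s);B=crop(s0);
q=lambda X:tuple(int(round((p+.5)*k)) for p in np.array(proj(s,np.array(X)/1000))-(x0,y0))
o=np.array([542.5,114.7])
for im in(B,):
  for y in(-4.5,4.5):
    a=o+ex*-75+ey*y;b=o+ex*27.5+ey*y;cv2.line(im,q([*a,34]),q([*b,34]),(0,0,255),1)
yaw=np.radians(75.1)
tip=np.array([537.7+18*np.cos(yaw),95.1+18*np.sin(yaw)]);print(tip,((tip-[544,113])@ex,(tip-[544,113])@ey))
cv2.circle(A,q([*tip,52.5]),4,(0,0,255),1); print(q([*tip,52.5]))
cv2.imwrite('pics/hov2.png',np.hstack([A,B]))
```

```text
[542.32839028 112.49476943] (np.float64(-0.9258338160381279), np.float64(1.4806649664695657))
(302, 219)
```

View pics/hov2.png

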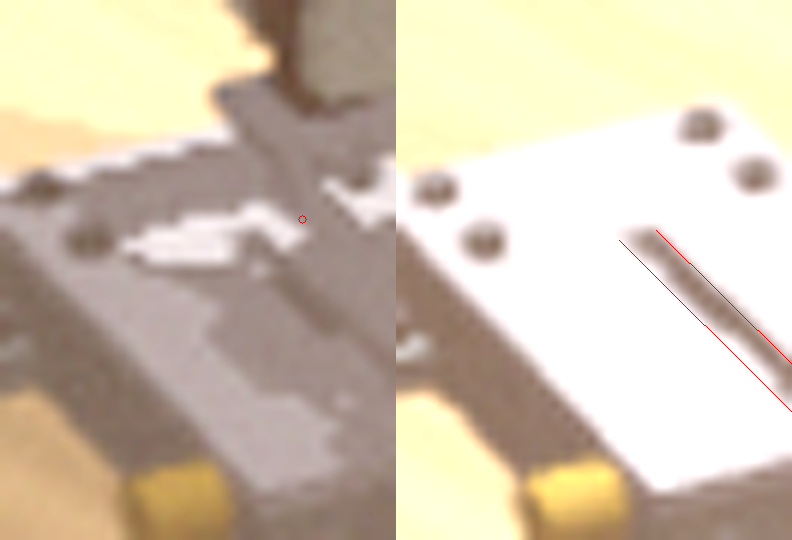

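Run:
```python
from h import *
th=np.radians(74.8);ex=np.array([np.cos(th),np.sin(th)]);ey=np.array([-ex[1],ex[0]])
for n,o in(('top',(546.4,112.1)),('side',(542.5,114.7))):
    c=dict(np.load(n+'0.npz'));g=cv2.cvtColor(c['image'],6).astype(np.float32)
    ys=np.arange(-56,56.1,1)
    for x0,x1 in((-60,-36),(-28,-8),(8,24)):
        acc=[]
        for x in np.arange(x0,x1,1.):
            uv=np.array([proj(c,np.array([*(np.array(o)+ex*x+ey*y),34])/1000) for y in ys],np.float32)
            acc.append(cv2.remap(g,uv[:,0][None],uv[:,1][None],1)[0])
        p=np.mean(acc,0).astype(int);print(n,x0,'far/near edges',p[:16],p[-16:]);print('   slit -10..10',p[46:67])
    acc=[]
    xs=np.arange(-85,86,1.)
    for y in(-35,-30,-25,-20,20,25):
        uv=np.array([proj(c,np.array([*(np.array(o)+ex*x+ey*y),34])/1000) for x in xs],np.float32);acc.append(cv2.remap(g,uv[:,0][None],uv[:,1][None],1)[0])
    p=np.mean(acc,0).astype(int);print(' x ends',p[:20],p[-20:])
    uv=np.array([proj(c,np.array([*(np.array(o)+ex*x),34])/1000) for x in range(-40,36)],np.float32)
    print(' along slit',cv2.remap(g,uv[:,0][None],uv[:,1][None],1)[0].astype(int))
# tip in lift image
s=dict(np.load('lift.npz'));g=cv2.cvtColor(s['image'],6)
print(g[294:309,374:390])
```

```text
top -60 far/near edges [104 106 108 110 111 112 111 111 110 111 116 123 129 133 136 137] [143 145 141 127 107  88  77  77  83  91  97 100 100  99  99 100]
   slit -10..10 [140 142 144 144 136 117  96  78  71  72  78  85  90  95 104 116 128 135
 139 140 141]
top -28 far/near edges [112 109 106 104 103 102 101 101 103 107 113 121 128 133 136 136] [143 144 139 124 100  75  59  61  77  95 106 111 115 116 116 117]
   slit -10..10 [139 140 141 139 128 112 101 104 112 120 125 128 129 130 130 132 134 136
 137 137 138]
top 8 far/near edges [119 120 121 122 122 121 119 116 114 113 114 119 124 129 132 133] [142 143 137 120  94  71  58  63  81 100 112 115 116 115 114 112]
   slit -10..10 [136 137 139 137 127 108  89  74  65  60  56  54  55  62  76  98 118 131
 136 138 139]
 x ends [ 96  97  98  97  95  86  69  57  59  79 105 127 141 144 143 142 141 140
 139 138] [125 129 133 135 137 137 136 133 127 120 115 113 112 113 113 113 113 113
 113 113]
 along slit [ 81  83  86  84  76  67  75  98 123 133 131 126 127 132 139 137 135 133
 134 135 136 137 139 140 138 136 132 123 113  98  76  55  54  67  76 
[... 1744 characters left out ...]
 105 105 103 108 107 105 105]
 [180 182 184 187 186 147 103  92  90 104 104 103 109 102 105 103]
 [181 181 179 182 184 147 105  96 119 109 100 104 105 107 104 104]
 [184 182 180 179 179 146 103  97 168 155 115  93 103 107 108 106]
 [185 184 183 182 179 142 101 101 167 186 166 122  99 105 115 149]
 [183 184 181 183 182 140  99 104 170 185 188 176 147 146 175 182]
 [183 181 183 183 182 153 119 130 176 187 187 185 187 186 186 183]
 [181 184 182 180 184 180 169 177 184 185 185 185 185 184 186 188]
 [183 181 182 183 182 182 182 183 181 181 182 184 187 185 186 186]
 [185 185 183 182 181 181 182 183 181 184 182 182 182 184 187 187]
 [188 186 185 183 183 182 182 180 182 181 181 181 183 181 183 185]]
```

Run:
```python
from h import *
s=dict(np.load('lift.npz'));g=cv2.cvtColor(s['image'],6)
th=np.radians(74.8);ex=np.array([np.cos(th),np.sin(th)]);ey=np.array([-ex[1],ex[0]])
y=np.radians(79.0)
pr=np.array([464.8+18*np.cos(y),-310.4+18*np.sin(y),85.8])
print('pred',pr,proj(s,pr/1000),'side sees',onplane(s,380.34,303.65,.0858)*1000)
# slit centre per camera at bed x=0 on z=34
print('top slit',np.array([546.4,112.1])+ey*-.2,'side slit',np.array([542.5,114.7])+ey*-1.5)
s=dict(np.load('hov.npz'));g=cv2.cvtColor(s['image'],6);print(g[226:244,272:292])
print(proj(s,np.array([542.3,112.5,52.5])/1000))
```

```text
pred [ 468.23456192 -292.7307107    85.8       ] (np.float64(381.66573926266443), np.float64(304.68263322892204)) side sees [ 469.06107462 -288.42345278   85.8       ]
top slit [546.5930033  112.04756216] side slit [543.94752474 114.30671623]
[[202 175 155 138 118  83  69  67  96 108 114 118 117 117 117 117 119 142
  195 208]
 [161 109 107 111 108  95  74  69  81  99 114 114 112 111 111 109 121 186
  205 206]
 [162 110 106 108 110 109  94  75  70  73  96  89  84  93 105 111 114 158
  193 203]
 [190 144 105 109 112 109 110  98  78  85  84  94 108 109 113 113 110 111
  160 192]
 [196 175 128 102 108 111 111 111 111 111 111 111 112 110 113 111 111 109
  113 164]
 [178 180 140 101 102 109 111 110 111 113 111 110 110 107 112 112 112 111
  112 168]
 [113 112 114 112 102  97 107 110 109 111 112 115 104 104 107 119 144 147
  159 193]
 [111 112 112 112 112 103 103 110 109  99 105 107 106 106 132 174 182 182
  182 183]
 [114 112 113 111 114 107 102 107 110 104 111 106 101  98 129 174 184 183
  183 182]
 [115 113 113 112 114 107 104 104 112 114 162 140 100 104 149 178 184 184
  184 183]
 [113 114 113 120 128 117 109 104 110 115 114 165 168 179 183 181 183 184
  184 184]
 [128 130 125 169 183 163 128 109 110 112 113 111 164 181 180 177 181 182
  182 180]
 [185 183 182 179 178 182 172 139 117 112 111 113 113 164 142 113 162 180
  183 182]
 [183 171 151 130 122 162 181 179 142 111 110 113 113 112 113 114 114 163
  178 182]
 [182 181 151 110 104 111 161 140 112 111 110 110 113 111 110 113 111 113
  112 169]
 [177 177 142 112 114 104 100 112 113 111 112 113 112 111 114 112 114 117
  111 163]
 [114 111 113 113 135 116  99 101 108 111 112 113 114 112 114 114 115 117
  113 114]
 [111 113 114 113 114 102  93  94 100 112 109 112 112 112 115 111 114 112
  114 114]]
(np.float64(279.6447745807099), np.float64(237.7409364483784))
```

step_arm(increments=[{"tx":2.8,"ty":0.7,"tz":0,"ax":0,"ay":0,"az":0,"claw":-1},{"tx":0,"ty":0,"tz":-8,"ax":0,"ay":0,"az":0,"claw":-1},{"tx":0,"ty":0,"tz":-8,"ax":0,"ay":0,"az":0,"claw":-1},{"tx":0,"ty":0,"tz":0,"ax":0,"ay":0,"az":0,"claw":-1},{"tx":0,"ty":0,"tz":0,"ax":0,"ay":0,"az":0,"claw":-1}])

```text
time_s: 5.45
tcp_pos: [0.5412, 0.0948, 0.1032]
eef_rot: [-180.0, -0.0, 164.9]
contact_force: [-0.4, 0.8, -0.8]
gripper_width: 0.0195
```

Run:
```python
from h import *
st=r.get_state();print(st['tcp_pos'],st['eef_rot'],st['contact_force'],st['moment'])
s=cap('side');np.savez('hov3.npz',**s)
a=s['image'][218:263,255:305];a=cv2.convertScaleAbs(cv2.resize(a,(666,600),interpolation=3),alpha=2.5,beta=-170)
cv2.imwrite('pics/hov3.png',a)
y=np.radians(75.1);t=st['tcp_pos']*1000+[18*np.cos(y),18*np.sin(y),-65.5];p=np.array(proj(s,t/1000));print(t,p,(p-[255,218]+.5)*13.33)
```

```text
[0.54123555 0.09476714 0.10323691] [-1.79968921e+02 -2.95684850e-02  1.64939464e+02] [-0.4403708   0.83500995 -0.76125121] [-0.05242672 -0.08174218 -0.05793233]
[545.86393674 112.16191428  37.73691481] [280.82861327 242.29380346] [350.96041495 330.50140018]
```

View pics/hov3.png

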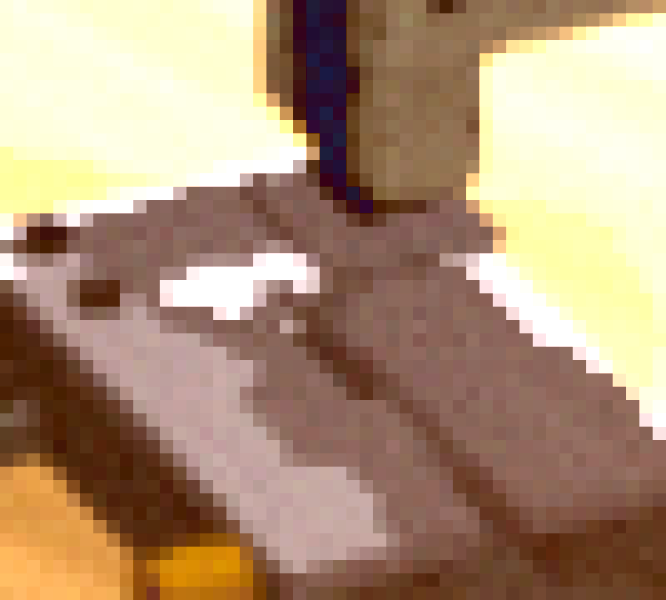

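The tip is close above the slit, near crop (330,320), and it lines up with the dark band. Now a gentle descent by feel.

step_arm(increments=[{"tx":-0.7,"ty":1.0,"tz":-1,"ax":0,"ay":0,"az":0,"claw":-1},{"tx":0,"ty":0,"tz":-1,"ax":0,"ay":0,"az":0,"claw":-1},{"tx":0,"ty":0,"tz":-1,"ax":0,"ay":0,"az":0,"claw":-1},{"tx":0,"ty":0,"tz":-0.5,"ax":0,"ay":0,"az":0,"claw":-1},{"tx":0,"ty":0,"tz":-0.5,"ax":0,"ay":0,"az":0,"claw":-1},{"tx":0,"ty":0,"tz":-0.5,"ax":0,"ay":0,"az":0,"claw":-1},{"tx":0,"ty":0,"tz":0,"ax":0,"ay":0,"az":0,"claw":-1},{"tx":0,"ty":0,"tz":0,"ax":0,"ay":0,"az":0,"claw":-1}])

```text
time_s: 6.3
tcp_pos: [0.5407, 0.0962, 0.0991]
eef_rot: [-180.0, -0.0, 165.0]
contact_force: [0.0, -0.4, -1.3]
gripper_width: 0.0198
```

step_arm(increments=[{"tx":0,"ty":0,"tz":-0.5,"ax":0,"ay":0,"az":0,"claw":-1},{"tx":0,"ty":0,"tz":-0.5,"ax":0,"ay":0,"az":0,"claw":-1},{"tx":0,"ty":0,"tz":-0.5,"ax":0,"ay":0,"az":0,"claw":-1},{"tx":0,"ty":0,"tz":-0.5,"ax":0,"ay":0,"az":0,"claw":-1},{"tx":0,"ty":0,"tz":0,"ax":0,"ay":0,"az":0,"claw":-1}])

```text
time_s: 6.8
tcp_pos: [0.5407, 0.0962, 0.097]
eef_rot: [-180.0, -0.0, 165.0]
contact_force: [0.2, -0.8, -0.5]
gripper_width: 0.0196
```

Tip at about 31.5 mm with no contact, so it is in the slit. I'll continue towards the plate top at 25 mm.

step_arm(increments=[{"tx":0,"ty":0,"tz":-1,"ax":0,"ay":0,"az":0,"claw":-1},{"tx":0,"ty":0,"tz":-1,"ax":0,"ay":0,"az":0,"claw":-1},{"tx":0,"ty":0,"tz":-1,"ax":0,"ay":0,"az":0,"claw":-1},{"tx":0,"ty":0,"tz":-0.5,"ax":0,"ay":0,"az":0,"claw":-1},{"tx":0,"ty":0,"tz":-0.5,"ax":0,"ay":0,"az":0,"claw":-1},{"tx":0,"ty":0,"tz":0,"ax":0,"ay":0,"az":0,"claw":-1}])

```text
time_s: 7.4
tcp_pos: [0.5407, 0.0963, 0.093]
eef_rot: [-180.0, -0.0, 165.0]
contact_force: [-1.6, 0.1, -0.7]
gripper_width: 0.0196
```

step_arm(increments=[{"tx":0,"ty":0,"tz":-0.5,"ax":0,"ay":0,"az":0,"claw":-1},{"tx":0,"ty":0,"tz":-0.5,"ax":0,"ay":0,"az":0,"claw":-1},{"tx":0,"ty":0,"tz":-0.5,"ax":0,"ay":0,"az":0,"claw":-1},{"tx":0,"ty":0,"tz":-0.5,"ax":0,"ay":0,"az":0,"claw":-1},{"tx":0,"ty":0,"tz":-0.5,"ax":0,"ay":0,"az":0,"claw":-1},{"tx":0,"ty":0,"tz":-0.5,"ax":0,"ay":0,"az":0,"claw":-1},{"tx":0,"ty":0,"tz":-0.5,"ax":0,"ay":0,"az":0,"claw":-1},{"tx":0,"ty":0,"tz":0,"ax":0,"ay":0,"az":0,"claw":-1}])

```text
time_s: 8.2
tcp_pos: [0.5407, 0.0962, 0.0895]
eef_rot: [-180.0, -0.0, 165.0]
contact_force: [0.5, -0.5, -0.2]
gripper_width: 0.0196
```

step_arm(increments=[{"tx":0,"ty":0,"tz":-0.5,"ax":0,"ay":0,"az":0,"claw":-1},{"tx":0,"ty":0,"tz":-0.5,"ax":0,"ay":0,"az":0,"claw":-1},{"tx":0,"ty":0,"tz":-0.5,"ax":0,"ay":0,"az":0,"claw":-1},{"tx":0,"ty":0,"tz":-0.5,"ax":0,"ay":0,"az":0,"claw":-1},{"tx":0,"ty":0,"tz":0,"ax":0,"ay":0,"az":0,"claw":-1}])

```text
time_s: 8.7
tcp_pos: [0.541, 0.0962, 0.0884]
eef_rot: [180.0, 0.0, 165.0]
contact_force: [-2.3, -0.1, 8.7]
gripper_width: 0.0196
```

step_arm(increments=[{"tx":0,"ty":0,"tz":2,"ax":0,"ay":0,"az":0,"claw":-1},{"tx":-0.5,"ty":-2,"tz":0,"ax":0,"ay":0,"az":0,"claw":-1},{"tx":0,"ty":0,"tz":0,"ax":0,"ay":0,"az":0,"claw":-1},{"tx":0,"ty":0,"tz":-0.5,"ax":0,"ay":0,"az":0,"claw":-1},{"tx":0,"ty":0,"tz":-0.5,"ax":0,"ay":0,"az":0,"claw":-1},{"tx":0,"ty":0,"tz":-0.5,"ax":0,"ay":0,"az":0,"claw":-1},{"tx":0,"ty":0,"tz":-0.5,"ax":0,"ay":0,"az":0,"claw":-1},{"tx":0,"ty":0,"tz":0,"ax":0,"ay":0,"az":0,"claw":-1}])

```text
time_s: 9.5
tcp_pos: [0.5401, 0.0942, 0.0874]
eef_rot: [-180.0, -0.0, 165.0]
contact_force: [0.2, -0.2, -0.4]
gripper_width: 0.0199
```

No contact at z 87.4 here, below the earlier contact, so the tip is in the hole. Going deeper carefully.

step_arm(increments=[{"tx":0,"ty":0,"tz":-0.5,"ax":0,"ay":0,"az":0,"claw":-1},{"tx":0,"ty":0,"tz":-0.5,"ax":0,"ay":0,"az":0,"claw":-1},{"tx":0,"ty":0,"tz":-0.5,"ax":0,"ay":0,"az":0,"claw":-1},{"tx":0,"ty":0,"tz":-0.5,"ax":0,"ay":0,"az":0,"claw":-1},{"tx":0,"ty":0,"tz":0,"ax":0,"ay":0,"az":0,"claw":-1}])

```text
time_s: 10.0
tcp_pos: [0.5402, 0.0942, 0.0855]
eef_rot: [180.0, -0.0, 165.0]
contact_force: [-0.7, -0.1, -0.8]
gripper_width: 0.0196
```

step_arm(increments=[{"tx":0,"ty":0,"tz":-0.5,"ax":0,"ay":0,"az":0,"claw":-1},{"tx":0,"ty":0,"tz":-0.5,"ax":0,"ay":0,"az":0,"claw":-1},{"tx":0,"ty":0,"tz":-0.5,"ax":0,"ay":0,"az":0,"claw":-1},{"tx":0,"ty":0,"tz":-0.5,"ax":0,"ay":0,"az":0,"claw":-1},{"tx":0,"ty":0,"tz":-0.5,"ax":0,"ay":0,"az":0,"claw":-1},{"tx":0,"ty":0,"tz":-0.5,"ax":0,"ay":0,"az":0,"claw":-1},{"tx":0,"ty":0,"tz":0,"ax":0,"ay":0,"az":0,"claw":-1},{"tx":0,"ty":0,"tz":0,"ax":0,"ay":0,"az":0,"claw":-1}])

```text
time_s: 10.8
tcp_pos: [0.5402, 0.0943, 0.0825]
eef_rot: [180.0, -0.0, 165.0]
contact_force: [-0.1, -0.3, -0.5]
gripper_width: 0.0199
```

step_arm(increments=[{"tx":-0.26,"ty":-0.97,"tz":0,"ax":0,"ay":0,"az":0,"claw":-1},{"tx":-0.26,"ty":-0.97,"tz":0,"ax":0,"ay":0,"az":0,"claw":-1},{"tx":-0.26,"ty":-0.97,"tz":0,"ax":0,"ay":0,"az":0,"claw":-1},{"tx":-0.26,"ty":-0.97,"tz":0,"ax":0,"ay":0,"az":0,"claw":-1}])

```text
time_s: 11.2
tcp_pos: [0.5393, 0.0904, 0.0826]
eef_rot: [180.0, 0.0, 165.0]
contact_force: [-0.2, 0.0, -1.1]
gripper_width: 0.0196
```

step_arm(increments=[{"tx":-0.26,"ty":-0.97,"tz":0,"ax":0,"ay":0,"az":0,"claw":-1},{"tx":-0.26,"ty":-0.97,"tz":0,"ax":0,"ay":0,"az":0,"claw":-1},{"tx":-0.26,"ty":-0.97,"tz":0,"ax":0,"ay":0,"az":0,"claw":-1},{"tx":-0.26,"ty":-0.97,"tz":0,"ax":0,"ay":0,"az":0,"claw":-1}])

```text
time_s: 11.6
tcp_pos: [0.5382, 0.0864, 0.0826]
eef_rot: [180.0, 0.0, 165.0]
contact_force: [0.5, 0.5, 0.2]
gripper_width: 0.0198
```

step_arm(increments=[{"tx":-0.26,"ty":-0.97,"tz":0,"ax":0,"ay":0,"az":0,"claw":-1},{"tx":-0.26,"ty":-0.97,"tz":0,"ax":0,"ay":0,"az":0,"claw":-1},{"tx":-0.26,"ty":-0.97,"tz":0,"ax":0,"ay":0,"az":0,"claw":-1},{"tx":-0.26,"ty":-0.97,"tz":0,"ax":0,"ay":0,"az":0,"claw":-1},{"tx":-0.26,"ty":-0.97,"tz":0,"ax":0,"ay":0,"az":0,"claw":-1},{"tx":-0.26,"ty":-0.97,"tz":0,"ax":0,"ay":0,"az":0,"claw":-1},{"tx":-0.26,"ty":-0.97,"tz":0,"ax":0,"ay":0,"az":0,"claw":-1},{"tx":-0.26,"ty":-0.97,"tz":0,"ax":0,"ay":0,"az":0,"claw":-1}])

```text
time_s: 12.4
tcp_pos: [0.5361, 0.0787, 0.0826]
eef_rot: [180.0, 0.0, 165.0]
contact_force: [0.5, 0.7, -1.6]
gripper_width: 0.0197
```

Run:
```python
from h import *
c=cap('top');W=world(c)*1000
th=np.radians(74.8);ex=np.array([np.cos(th),np.sin(th)]);ey=np.array([-ex[1],ex[0]])
D=W[...,:2]-(546.4,112.1);X=D@ex;Y=D@ey;m=(abs(Y)<2.6)&(X>-90)&(X<30)
i=np.argsort(X[m]);print(' '.join('%d:%d'%(a,b) for a,b in zip(X[m][i],W[...,2][m][i])))
```

```text
-89:171 -87:167 -86:172 -86:172 -84:399 -84:394 -84:172 -84:177 -83:397 -83:199 -83:205 -83:212 -83:217 -82:397 -82:232 -82:473 -82:497 -82:432 -82:454 -82:463 -82:492 -82:440 -82:466 -82:402 -82:457 -82:482 -82:396 -82:434 -82:485 -82:405 -82:232 -82:497 -82:424 -81:418 -81:499 -81:231 -81:501 -80:501 -80:233 -79:317 -79:502 -79:280 -79:321 -79:309 -79:267 -79:272 -79:301 -79:258 -79:503 -79:230 -78:503 -77:502 -77:504 -77:232 -77:504 -76:502 -76:504 -75:504 -73:502 -73:502 -73:505 -72:504 -72:505 -71:505 -70:504 -70:506 -70:502 -68:503 -68:505 -67:503 -66:504 -66:507 -66:502 -65:507 -65:507 -64:507 -63:505 -63:507 -62:506 -61:507 -61:506 -60:506 -59:506 -59:509 -59:508 -58:506 -57:506 -57:506 -56:505 -55:505 -55:506 -54:505 -54:507 -53:507 -53:508 -52:507 -52:508 -51:508 -50:509 -50:505 -49:506 -48:505 -48:508 -48:507 -46:506 -46:505 -45:510 -45:509 -44:508 -43:509 -42:506 -42:507 -41:506 -41:509 -40:503 -39:506 -39:510 -39:505 -37:506 -36:507 -36:504 -36:507 -35:507 -34:504 -34:508 -33:507 -33:507 -32:506 -32:507 -31:506 -30:508 -30:508 -29:507 -28:508 -28:506 -27:506 -26:505 -26:505 -25:506 -25:507 -24:507 -24:508 -22:506 -22:506 -21:506 -21:507 -20:505 -20:506 -19:505 -19:507 -18:506 -17:505 -16:507 -15:508 -14:506 -14:507 -13:506 -13:508 -12:505 -12:507 -11:508 -11:507 -10:507 -10:508 -9:507 -9:508 -8:505 -8:507 -7:506 -7:506 -6:506 -6:509 -5:505 -4:506 -4:506 -3:508 -2:504 -1:504 -1:504 0:505 0:501 1:505 2:503 2:504 3:503 4:502 4:503 4:506 5:504 6:504 6:505 7:505 7:503 8:502 9:503 9:502 10:504 10:504 11:506 11:502 13:502 13:503 14:502 22:471 25:461 25:466 28:462
```

step_arm(increments=[{"tx":-0.26,"ty":-0.97,"tz":0,"ax":0,"ay":0,"az":0,"claw":-1},{"tx":-0.26,"ty":-0.97,"tz":0,"ax":0,"ay":0,"az":0,"claw":-1},{"tx":-0.26,"ty":-0.97,"tz":0,"ax":0,"ay":0,"az":0,"claw":-1},{"tx":-0.26,"ty":-0.97,"tz":0,"ax":0,"ay":0,"az":0,"claw":-1},{"tx":-0.26,"ty":-0.97,"tz":0,"ax":0,"ay":0,"az":0,"claw":-1}])

```text
time_s: 12.95
tcp_pos: [0.5349, 0.074, 0.0826]
eef_rot: [180.0, 0.0, 165.0]
contact_force: [0.3, 2.0, -0.6]
gripper_width: 0.0198
```

Force is starting to rise (2 N), as expected at the catch. Continuing slowly.

step_arm(increments=[{"tx":-0.26,"ty":-0.97,"tz":0,"ax":0,"ay":0,"az":0,"claw":-1},{"tx":-0.26,"ty":-0.97,"tz":0,"ax":0,"ay":0,"az":0,"claw":-1},{"tx":-0.26,"ty":-0.97,"tz":0,"ax":0,"ay":0,"az":0,"claw":-1}])

```text
time_s: 13.25
tcp_pos: [0.5343, 0.0713, 0.0826]
eef_rot: [180.0, 0.0, 165.0]
contact_force: [0.8, 3.1, -0.6]
gripper_width: 0.02
```

step_arm(increments=[{"tx":-0.26,"ty":-0.97,"tz":0,"ax":0,"ay":0,"az":0,"claw":-1},{"tx":-0.26,"ty":-0.97,"tz":0,"ax":0,"ay":0,"az":0,"claw":-1},{"tx":-0.26,"ty":-0.97,"tz":0,"ax":0,"ay":0,"az":0,"claw":-1},{"tx":-0.26,"ty":-0.97,"tz":0,"ax":0,"ay":0,"az":0,"claw":-1}])

```text
time_s: 13.65
tcp_pos: [0.5335, 0.0678, 0.0827]
eef_rot: [179.9, 0.1, 165.0]
contact_force: [1.5, 5.8, -1.4]
gripper_width: 0.0196
```

step_arm(increments=[{"tx":-0.26,"ty":-0.97,"tz":0,"ax":0,"ay":0,"az":0,"claw":-1},{"tx":-0.26,"ty":-0.97,"tz":0,"ax":0,"ay":0,"az":0,"claw":-1},{"tx":-0.26,"ty":-0.97,"tz":0,"ax":0,"ay":0,"az":0,"claw":-1}])

```text
time_s: 13.95
tcp_pos: [0.5327, 0.0649, 0.0827]
eef_rot: [179.9, 0.1, 165.0]
contact_force: [1.3, 6.9, -1.6]
gripper_width: 0.0202
```

step_arm(increments=[{"tx":-0.26,"ty":-0.97,"tz":0,"ax":0,"ay":0,"az":0,"claw":-1},{"tx":-0.26,"ty":-0.97,"tz":0,"ax":0,"ay":0,"az":0,"claw":-1},{"tx":-0.26,"ty":-0.97,"tz":0,"ax":0,"ay":0,"az":0,"claw":-1}])

```text
time_s: 14.25
tcp_pos: [0.532, 0.062, 0.0828]
eef_rot: [179.9, 0.1, 165.0]
contact_force: [2.3, 6.1, -1.7]
gripper_width: 0.0195
```

step_arm(increments=[{"tx":-0.26,"ty":-0.97,"tz":0,"ax":0,"ay":0,"az":0,"claw":-1},{"tx":-0.26,"ty":-0.97,"tz":0,"ax":0,"ay":0,"az":0,"claw":-1},{"tx":-0.26,"ty":-0.97,"tz":0,"ax":0,"ay":0,"az":0,"claw":-1},{"tx":-0.26,"ty":-0.97,"tz":0,"ax":0,"ay":0,"az":0,"claw":-1}])

```text
time_s: 14.65
tcp_pos: [0.5309, 0.0581, 0.0828]
eef_rot: [179.9, 0.1, 165.0]
contact_force: [2.4, 6.0, -1.9]
gripper_width: 0.0197
```

step_arm(increments=[{"tx":-0.39,"ty":-1.45,"tz":0,"ax":0,"ay":0,"az":0,"claw":-1},{"tx":-0.39,"ty":-1.45,"tz":0,"ax":0,"ay":0,"az":0,"claw":-1},{"tx":-0.39,"ty":-1.45,"tz":0,"ax":0,"ay":0,"az":0,"claw":-1},{"tx":-0.39,"ty":-1.45,"tz":0,"ax":0,"ay":0,"az":0,"claw":-1},{"tx":-0.39,"ty":-1.45,"tz":0,"ax":0,"ay":0,"az":0,"claw":-1},{"tx":-0.39,"ty":-1.45,"tz":0,"ax":0,"ay":0,"az":0,"claw":-1}])

```text
time_s: 15.25
tcp_pos: [0.5285, 0.0493, 0.0827]
eef_rot: [179.9, 0.1, 165.0]
contact_force: [1.1, 6.8, -1.8]
gripper_width: 0.0197
```

step_arm(increments=[{"tx":-0.39,"ty":-1.45,"tz":0,"ax":0,"ay":0,"az":0,"claw":-1},{"tx":-0.39,"ty":-1.45,"tz":0,"ax":0,"ay":0,"az":0,"claw":-1},{"tx":-0.39,"ty":-1.45,"tz":0,"ax":0,"ay":0,"az":0,"claw":-1},{"tx":-0.39,"ty":-1.45,"tz":0,"ax":0,"ay":0,"az":0,"claw":-1},{"tx":-0.39,"ty":-1.45,"tz":0,"ax":0,"ay":0,"az":0,"claw":-1},{"tx":-0.39,"ty":-1.45,"tz":0,"ax":0,"ay":0,"az":0,"claw":-1},{"tx":-0.39,"ty":-1.45,"tz":0,"ax":0,"ay":0,"az":0,"claw":-1},{"tx":-0.39,"ty":-1.45,"tz":0,"ax":0,"ay":0,"az":0,"claw":-1},{"tx":-0.39,"ty":-1.45,"tz":0,"ax":0,"ay":0,"az":0,"claw":-1},{"tx":-0.39,"ty":-1.45,"tz":0,"ax":0,"ay":0,"az":0,"claw":-1}])

```text
time_s: 16.25
tcp_pos: [0.5246, 0.0348, 0.0827]
eef_rot: [179.9, 0.0, 165.0]
contact_force: [1.2, 7.3, -1.3]
gripper_width: 0.0195
```

step_arm(increments=[{"tx":-0.39,"ty":-1.45,"tz":0,"ax":0,"ay":0,"az":0,"claw":-1},{"tx":-0.39,"ty":-1.45,"tz":0,"ax":0,"ay":0,"az":0,"claw":-1},{"tx":-0.39,"ty":-1.45,"tz":0,"ax":0,"ay":0,"az":0,"claw":-1},{"tx":-0.39,"ty":-1.45,"tz":0,"ax":0,"ay":0,"az":0,"claw":-1},{"tx":-0.39,"ty":-1.45,"tz":0,"ax":0,"ay":0,"az":0,"claw":-1},{"tx":-0.39,"ty":-1.45,"tz":0,"ax":0,"ay":0,"az":0,"claw":-1},{"tx":-0.39,"ty":-1.45,"tz":0,"ax":0,"ay":0,"az":0,"claw":-1},{"tx":-0.39,"ty":-1.45,"tz":0,"ax":0,"ay":0,"az":0,"claw":-1},{"tx":-0.39,"ty":-1.45,"tz":0,"ax":0,"ay":0,"az":0,"claw":-1},{"tx":-0.39,"ty":-1.45,"tz":0,"ax":0,"ay":0,"az":0,"claw":-1},{"tx":-0.39,"ty":-1.45,"tz":0,"ax":0,"ay":0,"az":0,"claw":-1},{"tx":-0.39,"ty":-1.45,"tz":0,"ax":0,"ay":0,"az":0,"claw":-1}])

```text
time_s: 17.45
tcp_pos: [0.5199, 0.0173, 0.0827]
eef_rot: [179.9, 0.0, 165.0]
contact_force: [2.2, 5.8, -0.9]
gripper_width: 0.02
```

Run:
```python
from h import *
s=cap('side');np.savez('mid.npz',**s)
cv2.imwrite('pics/mid.png',cv2.resize(s['image'][205:305,235:355],(720,600),interpolation=3))
```

```text
(no output)
```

View pics/mid.png

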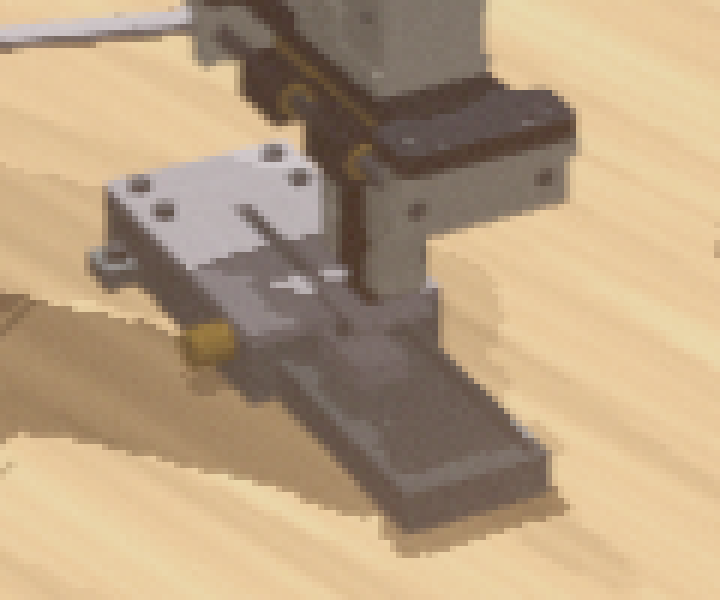

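The plate's front is emerging onto the apron at crop (360,350). I'll keep pulling.

step_arm(increments=[{"tx":-0.39,"ty":-1.45,"tz":0,"ax":0,"ay":0,"az":0,"claw":-1},{"tx":-0.39,"ty":-1.45,"tz":0,"ax":0,"ay":0,"az":0,"claw":-1},{"tx":-0.39,"ty":-1.45,"tz":0,"ax":0,"ay":0,"az":0,"claw":-1},{"tx":-0.39,"ty":-1.45,"tz":0,"ax":0,"ay":0,"az":0,"claw":-1},{"tx":-0.39,"ty":-1.45,"tz":0,"ax":0,"ay":0,"az":0,"claw":-1},{"tx":-0.39,"ty":-1.45,"tz":0,"ax":0,"ay":0,"az":0,"claw":-1},{"tx":-0.39,"ty":-1.45,"tz":0,"ax":0,"ay":0,"az":0,"claw":-1},{"tx":-0.39,"ty":-1.45,"tz":0,"ax":0,"ay":0,"az":0,"claw":-1},{"tx":-0.39,"ty":-1.45,"tz":0,"ax":0,"ay":0,"az":0,"claw":-1},{"tx":-0.39,"ty":-1.45,"tz":0,"ax":0,"ay":0,"az":0,"claw":-1},{"tx":-0.39,"ty":-1.45,"tz":0,"ax":0,"ay":0,"az":0,"claw":-1},{"tx":-0.39,"ty":-1.45,"tz":0,"ax":0,"ay":0,"az":0,"claw":-1}])

```text
time_s: 18.7
tcp_pos: [0.5151, -0.0001, 0.0827]
eef_rot: [179.9, 0.0, 165.0]
contact_force: [1.0, 6.6, -1.8]
gripper_width: 0.0195
```

step_arm(increments=[{"tx":-0.39,"ty":-1.45,"tz":0,"ax":0,"ay":0,"az":0,"claw":-1},{"tx":-0.39,"ty":-1.45,"tz":0,"ax":0,"ay":0,"az":0,"claw":-1},{"tx":-0.39,"ty":-1.45,"tz":0,"ax":0,"ay":0,"az":0,"claw":-1},{"tx":-0.39,"ty":-1.45,"tz":0,"ax":0,"ay":0,"az":0,"claw":-1},{"tx":-0.39,"ty":-1.45,"tz":0,"ax":0,"ay":0,"az":0,"claw":-1},{"tx":-0.39,"ty":-1.45,"tz":0,"ax":0,"ay":0,"az":0,"claw":-1},{"tx":-0.39,"ty":-1.45,"tz":0,"ax":0,"ay":0,"az":0,"claw":-1},{"tx":-0.39,"ty":-1.45,"tz":0,"ax":0,"ay":0,"az":0,"claw":-1},{"tx":-0.39,"ty":-1.45,"tz":0,"ax":0,"ay":0,"az":0,"claw":-1},{"tx":-0.39,"ty":-1.45,"tz":0,"ax":0,"ay":0,"az":0,"claw":-1},{"tx":-0.39,"ty":-1.45,"tz":0,"ax":0,"ay":0,"az":0,"claw":-1},{"tx":-0.39,"ty":-1.45,"tz":0,"ax":0,"ay":0,"az":0,"claw":-1}])

```text
time_s: 19.9
tcp_pos: [0.5098, -0.0183, 0.0825]
eef_rot: [-180.0, -0.0, 165.0]
contact_force: [0.1, 0.7, -1.4]
gripper_width: 0.0198
```

step_arm(increments=[{"tx":-0.39,"ty":-1.45,"tz":0,"ax":0,"ay":0,"az":0,"claw":-1},{"tx":-0.39,"ty":-1.45,"tz":0,"ax":0,"ay":0,"az":0,"claw":-1},{"tx":-0.39,"ty":-1.45,"tz":0,"ax":0,"ay":0,"az":0,"claw":-1},{"tx":-0.39,"ty":-1.45,"tz":0,"ax":0,"ay":0,"az":0,"claw":-1},{"tx":-0.39,"ty":-1.45,"tz":0,"ax":0,"ay":0,"az":0,"claw":-1},{"tx":-0.39,"ty":-1.45,"tz":0,"ax":0,"ay":0,"az":0,"claw":-1},{"tx":-0.39,"ty":-1.45,"tz":0,"ax":0,"ay":0,"az":0,"claw":-1},{"tx":-0.39,"ty":-1.45,"tz":0,"ax":0,"ay":0,"az":0,"claw":-1},{"tx":-0.39,"ty":-1.45,"tz":0,"ax":0,"ay":0,"az":0,"claw":-1},{"tx":-0.39,"ty":-1.45,"tz":0,"ax":0,"ay":0,"az":0,"claw":-1},{"tx":-0.39,"ty":-1.45,"tz":0,"ax":0,"ay":0,"az":0,"claw":-1},{"tx":-0.39,"ty":-1.45,"tz":0,"ax":0,"ay":0,"az":0,"claw":-1}])

```text
time_s: 21.1
tcp_pos: [0.5054, -0.0355, 0.0826]
eef_rot: [180.0, 0.0, 165.0]
contact_force: [-0.3, 0.7, -0.8]
gripper_width: 0.0198
```

step_arm(increments=[{"tx":-0.39,"ty":-1.45,"tz":0,"ax":0,"ay":0,"az":0,"claw":-1},{"tx":-0.39,"ty":-1.45,"tz":0,"ax":0,"ay":0,"az":0,"claw":-1},{"tx":-0.39,"ty":-1.45,"tz":0,"ax":0,"ay":0,"az":0,"claw":-1},{"tx":-0.39,"ty":-1.45,"tz":0,"ax":0,"ay":0,"az":0,"claw":-1},{"tx":-0.39,"ty":-1.45,"tz":0,"ax":0,"ay":0,"az":0,"claw":-1},{"tx":0.39,"ty":1.45,"tz":0,"ax":0,"ay":0,"az":0,"claw":-1},{"tx":0,"ty":0,"tz":0,"ax":0,"ay":0,"az":0,"claw":-1},{"tx":0,"ty":0,"tz":2,"ax":0,"ay":0,"az":0,"claw":-1},{"tx":0,"ty":0,"tz":4,"ax":0,"ay":0,"az":0,"claw":-1},{"tx":0,"ty":0,"tz":6,"ax":0,"ay":0,"az":0,"claw":-1},{"tx":0,"ty":0,"tz":20,"ax":0,"ay":0,"az":0,"claw":-1},{"tx":0,"ty":0,"tz":37,"ax":0,"ay":0,"az":0,"claw":-1}])

```text
time_s: 22.3
tcp_pos: [0.5022, -0.0415, 0.1507]
eef_rot: [-179.9, -0.2, 165.0]
contact_force: [0.6, 0.6, -1.0]
gripper_width: 0.0196
```

step_arm(increments=[{"tx":-4.8,"ty":-33.6,"tz":0,"ax":0,"ay":0,"az":0.5,"claw":-1},{"tx":-4.8,"ty":-33.6,"tz":0,"ax":0,"ay":0,"az":0.5,"claw":-1},{"tx":-4.8,"ty":-33.6,"tz":0,"ax":0,"ay":0,"az":0.5,"claw":-1},{"tx":-4.8,"ty":-33.6,"tz":0,"ax":0,"ay":0,"az":0.5,"claw":-1},{"tx":-4.8,"ty":-33.6,"tz":0,"ax":0,"ay":0,"az":0.5,"claw":-1},{"tx":-4.8,"ty":-33.6,"tz":0,"ax":0,"ay":0,"az":0.5,"claw":-1},{"tx":-4.8,"ty":-33.6,"tz":0,"ax":0,"ay":0,"az":0.5,"claw":-1},{"tx":-4.8,"ty":-33.6,"tz":0,"ax":0,"ay":0,"az":0.5,"claw":-1},{"tx":0,"ty":0,"tz":0,"ax":0,"ay":0,"az":0,"claw":-1},{"tx":0,"ty":0,"tz":0,"ax":0,"ay":0,"az":0,"claw":-1}])

```text
time_s: 23.3
tcp_pos: [0.465, -0.3107, 0.1517]
eef_rot: [180.0, -0.0, 168.9]
contact_force: [-0.5, 0.4, -1.2]
gripper_width: 0.0197
```

Run:
```python
from h import *
print(r.get_state()['tcp_pos'],r.get_state()['eef_rot'])
c=cap('top');W=world(c)*1000
th=np.radians(74.8);ex=np.array([np.cos(th),np.sin(th)]);ey=np.array([-ex[1],ex[0]])
D=W[...,:2]-(546.4,112.1);X=D@ex;Y=D@ey;m=(abs(Y)<8)&(X>-190)&(X<30)
z=W[...,2]
for a in range(-190,30,5):
    q=m&(X>=a)&(X<a+5);print('%d:%.0f'%(a,np.median(z[q])),end=' ')
q=(abs(Y)<25)&(X>-182)&(X<-77)&(z>20)&(z<31)
print(cv2.minAreaRect(np.stack([X[q],Y[q]],-1).astype(np.float32)[:,None]),np.median(z[q]))
s=cap('side');o=cv2.resize(s['image'][205:305,235:355],(480,400),interpolation=3);o2=cv2.resize(s['image'][230:370,350:430],(300,400)) 
cv2.imwrite('pics/out.png',np.hstack([o,o2]));np.savez('back.npz',**s)
```

```text
[ 0.46504941 -0.31069133  0.15174925] [ 1.79994773e+02 -3.07095870e-03  1.68854226e+02]
-190:551 -185:549 -180:549 -175:548 -170:528 -165:26 -160:25 -155:27 -150:24 -145:18 -140:21 -135:26 -130:25 -125:24 -120:24 -115:25 -110:26 -105:27 -100:26 -95:26 -90:17 -85:14 -80:16 -75:18 -70:16 -65:24 -60:25 -55:33 -50:16 -45:18 -40:31 -35:19 -30:17 -25:16 -20:24 -15:15 -10:19 -5:24 0:15 5:19 10:17 15:18 20:19 25:26 ((-127.69644927978516, 2.2871217727661133), (34.910099029541016, 80.70528411865234), 88.90872955322266) 25.29541531720151
```

View pics/out.png

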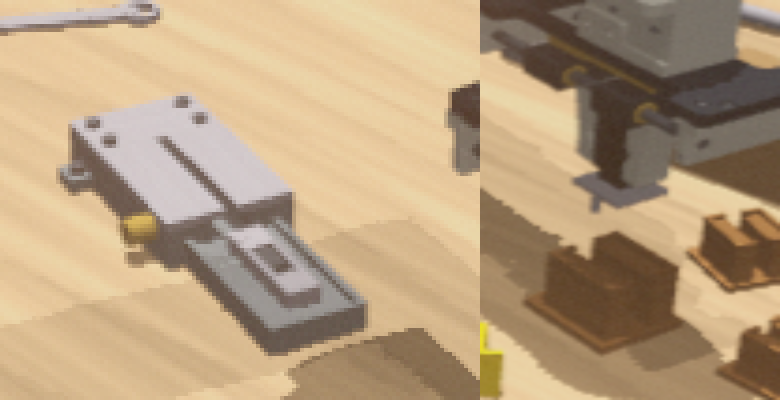

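The plate lies on the apron with its middle at bed x ≈ -128, and the pick is upright above its rest. Lowering the pick now.

step_arm(increments=[{"tx":0,"ty":0,"tz":-20,"ax":0,"ay":0,"az":0,"claw":-1},{"tx":0,"ty":0,"tz":-15,"ax":0,"ay":0,"az":0,"claw":-1},{"tx":0,"ty":0,"tz":-10,"ax":0,"ay":0,"az":0,"claw":-1},{"tx":0,"ty":0,"tz":-5,"ax":0,"ay":0,"az":0,"claw":-1},{"tx":0,"ty":0,"tz":-4,"ax":0,"ay":0,"az":0,"claw":-1},{"tx":0,"ty":0,"tz":-4,"ax":0,"ay":0,"az":0,"claw":-1},{"tx":0,"ty":0,"tz":0,"ax":0,"ay":0,"az":0,"claw":-1}])

```text
time_s: 24.1
tcp_pos: [0.4654, -0.3099, 0.0934]
eef_rot: [180.0, -0.0, 169.0]
contact_force: [0.2, -0.5, -0.6]
gripper_width: 0.0197
```

step_arm(increments=[{"tx":0,"ty":0,"tz":-2,"ax":0,"ay":0,"az":0,"claw":-1},{"tx":0,"ty":0,"tz":-2,"ax":0,"ay":0,"az":0,"claw":-1},{"tx":0,"ty":0,"tz":-1,"ax":0,"ay":0,"az":0,"claw":-1},{"tx":0,"ty":0,"tz":-1,"ax":0,"ay":0,"az":0,"claw":-1},{"tx":0,"ty":0,"tz":-1,"ax":0,"ay":0,"az":0,"claw":-1},{"tx":0,"ty":0,"tz":0,"ax":0,"ay":0,"az":0,"claw":-1}])

```text
time_s: 24.7
tcp_pos: [0.4654, -0.31, 0.0864]
eef_rot: [180.0, -0.0, 169.0]
contact_force: [0.3, -0.7, -0.8]
gripper_width: 0.0196
```

step_arm(increments=[{"tx":0,"ty":0,"tz":-0.5,"ax":0,"ay":0,"az":0,"claw":-1},{"tx":0,"ty":0,"tz":-0.5,"ax":0,"ay":0,"az":0,"claw":-1},{"tx":0,"ty":0,"tz":0,"ax":0,"ay":0,"az":0,"claw":-1}])

```text
time_s: 25.0
tcp_pos: [0.4655, -0.31, 0.0856]
eef_rot: [-180.0, 0.0, 169.0]
contact_force: [0.2, -0.7, -0.9]
gripper_width: 0.0197
```

step_arm(increments=[{"tx":0,"ty":0,"tz":0,"ax":0,"ay":0,"az":0,"claw":-0.4},{"tx":0,"ty":0,"tz":0,"ax":0,"ay":0,"az":0,"claw":-0.2},{"tx":0,"ty":0,"tz":0,"ax":0,"ay":0,"az":0,"claw":0.3},{"tx":0,"ty":0,"tz":0,"ax":0,"ay":0,"az":0,"claw":0.6},{"tx":0,"ty":0,"tz":0,"ax":0,"ay":0,"az":0,"claw":0.6},{"tx":0,"ty":0,"tz":0,"ax":0,"ay":0,"az":0,"claw":0.6},{"tx":0,"ty":0,"tz":0,"ax":0,"ay":0,"az":0,"claw":0.6},{"tx":0,"ty":0,"tz":20,"ax":0,"ay":0,"az":0,"claw":0.6},{"tx":0,"ty":0,"tz":40,"ax":0,"ay":0,"az":0,"claw":0.6},{"tx":0,"ty":0,"tz":40,"ax":0,"ay":0,"az":0,"claw":0.6}], newtons=10)

```text
time_s: 26.0
tcp_pos: [0.4648, -0.3099, 0.1861]
eef_rot: [180.0, -0.1, 169.0]
contact_force: [0.6, -0.7, -0.9]
gripper_width: 0.0701
```

step_arm(increments=[{"tx":0,"ty":-40,"tz":20,"ax":0,"ay":0,"az":0,"claw":0.6},{"tx":0,"ty":-40,"tz":10,"ax":0,"ay":0,"az":0,"claw":0.6},{"tx":0,"ty":-40,"tz":0,"ax":0,"ay":0,"az":0,"claw":0.6},{"tx":0,"ty":-40,"tz":0,"ax":0,"ay":0,"az":0,"claw":0.6},{"tx":0,"ty":0,"tz":0,"ax":0,"ay":0,"az":0,"claw":0.6}])

```text
time_s: 26.5
tcp_pos: [0.4647, -0.4738, 0.2145]
eef_rot: [-180.0, -0.1, 168.8]
contact_force: [0.5, 0.5, -0.6]
gripper_width: 0.0705
```

Run:
```python
from h import *
c=cap('top');s=cap('side');W=world(c);
def rect(m):
    P=np.ascontiguousarray(W[m][:,:2]).astype(np.float32)[:,None]; return cv2.minAreaRect(P) if len(P)>4 else None
n=np.hypot(W[...,0]-.467,W[...,1]+.305)<.06
print('handle',rect(n&(W[...,2]>.1)&(W[...,2]<.12)),np.nanmax(W[...,2][n]))
c0=dict(np.load('top0.npz'))
d=cv2.absdiff(c['image'],c0['image']).max(2);
for nm,(u,v) in dict(oil=(325,178),carton=(410,186),battery=(186,318),wrench=(192,215)).items(): print(nm,np.median(d[v-15:v+15,u-20:u+20]))
cv2.imwrite('pics/end.png',np.hstack([cv2.resize(s['image'][205:385,235:435],(445,400)),cv2.resize(c['image'][220:300,400:470],(350,400),interpolation=3)]))
```

```text
handle None 0.6883212035756888
oil 20.0
carton 17.0
battery 14.0
wrench 22.0
```

View pics/end.png

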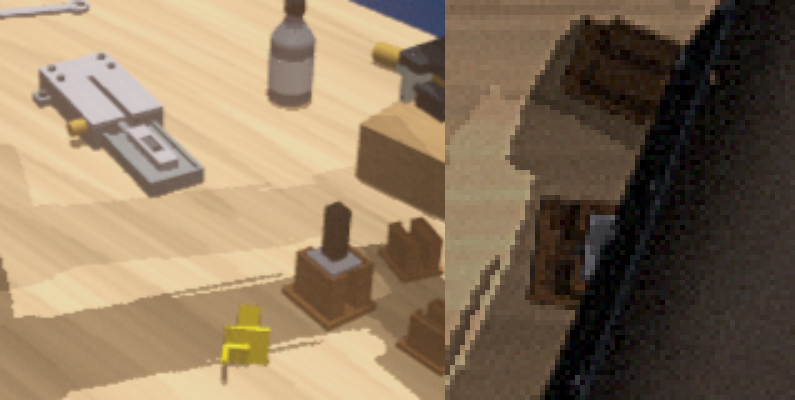

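The side view shows the pick upright with its guard on the rails at crop (335,260), and the plate flat on the apron at (150,145). The bottle, carton and wrench are visible there and undisturbed. I'm handing in.

```bash
python3 -c "
from plant import r
print(r.close_job(), r.get_state()['time_s'])"
```

```text
the job is handed in; nothing more can be done
the job is handed in; nothing more can be done
```

The job is done and handed in at about 27 s of the 72 s allowed; the hand-in gives no verdict. I took the pick from its rest and found the insert's hole by feel. The first probe touched the insert face at about 9 N; the next, 2 mm nearer the mouth, went in to about 8 mm below the plate's top. I then dragged the plate past the catch at about 6–7 N, onto the apron, and put the pick back on its rest.

**Last checks**
- **Plate:** the top camera put its middle about 128 mm from the bed's origin and 2 mm off the slot line, with its top 25 mm up. It lies flat and out of the slot, inside the 117–160 mm limits.
- **Pick:** the side view shows it upright on the rails. The gripper released it within 1 mm of where it had gripped it.
- **Other things:** the bottle, carton and wrench look undisturbed in the side view.

**Checks that failed or disagreed**
- **Pick position:** the final top-camera measurement of the handle returned nothing, because the arm covered the view.
- **Battery and image comparison:** the battery was not seen in the final picture I viewed. The brightness comparison I tried for the bottle, carton, battery and wrench was inconclusive because the shadows had changed.
- **Cameras:** the two views disagreed by about 4 mm on the bed's position. I corrected for that using the gripped pick, and the tip then entered the slit without touching.

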